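# Lock a telescopic rack brace with a ball-lock pin

## Task

Gently push the sliding inner bar of the rack brace all the way into its sleeve so that the holes line up. Then take the ball-lock pin by its head with its side button squeezed in, put it straight down through the aligned holes until its collar is seated on the sleeve, and let go so that the button springs out and the pin locks; do not force anything, and leave the other things on the bench alone.

Things in the scene. Friction and masses are not known exactly. Their poses are not given: they have to be found in the camera images.
- saddle: Black steel bench saddle, fixed, holding the rack brace. Origin: centre of its underside on the bench; z up, y along the brace, x across it. Base 100 (x) by 170 (y) by 6 mm. On it is clamped the sleeve, a flat black steel tube 60 wide, 130 long (y), top face 58 and underside 28 mm above the bench, walls 5 mm. The clamp holds well over 40 N.
- hole_nominal (a point): Nominal place of the sleeve's hole, on its top face, fixed to the saddle, same axes. One upright round 16 mm hole (1 mm chamfer) goes through top and bottom walls, midway along and across the sleeve. The sleeve is clamped up to 16 mm either way along y, not measured: the real hole is at x = 0, y = -16 to +16 mm from here; find it by feel or by eye.
- plate_nominal (a point): Nominal place, bar fully home, of the top edge (92 mm up) of the outer (+y) face of the inner bar's upright end plate, 46 wide (x), 8 mm thick; fixed to the saddle. With the bar home its face is 104 mm in +y from the real hole, so it shares the hole's unmeasured shift. The bar's 16.5 mm hole then lines up.
- bar (a joint): How far the inner bar is pulled out of the sleeve from its stop, m: 0 = fully home, holes in line; grows as the bar moves out along the saddle's +y; at most 0.06. Slides with about 3.5 N of friction and stays where it is left; push on the end plate's outer face towards -y.
- pin: Steel ball-lock pin, 0.12 to 0.2 kg, upright in a wooden rest. Origin: centre of its collar's underside, z up along it. Collar 34 wide, 4 mm thick. Shank below 14 mm thick. Two locking balls 34 mm below the origin stand out to 21 mm across x; they draw in only while the button is fully in, and clear the sleeve's underside, by 2 mm, only with the collar seated on the sleeve's top.
- pin_head (a point): Middle of the pin's black head, 29 mm above the pin's origin, same axes. Head 24 mm across x, 30 tall; flat face at y = -14 mm; on the +y side the steel button, 18 wide, 22 tall, stands out to y = +18 mm. Gripping here across y with 20 N or more presses the button fully in (28 mm wide then, centred here). A neck joins the head to the collar 10 mm below it.
- pin_nose (a point): Foot of the pin's shank, 41 mm below the pin's origin; the shank tapers to 11 mm wide over its last 3.5 mm. In the bar's hole, from about 8 mm below the sleeve's top, a spring plunger rubs on the shank's side: the pin needs about 3 to 9 N of push from there to its seat, and let go too early it can stick part-way with its button in.
- button (a joint): Travel of the pin's side button, m: 0 = sprung out (balls out), 0.004 = fully in (balls in). Spring 6 N at rest to 10 N fully in.
- rest: Wooden block 70 x 70 x 60 mm, fixed on the bench, with a 28 mm wide blind hole in its top in which the pin stands loosely, collar on the block's top face. Origin: centre of its underside.
- bottle1: Bystander: small amber bottle with black cap, 36 mm wide, 85 mm tall; origin under its centre.
- bottle2: Bystander: another such amber bottle, 36 mm wide, 85 mm tall.
- jar: Bystander: clear plastic jar 90 mm wide, 80 mm tall.
- carton: Bystander: cardboard carton 70 x 160 x 70 mm.
- driver: Bystander: screwdriver lying on the bench.
- washer: Bystander: thick steel washer 44 mm wide, 6 mm thick, lying flat.
- spray: Bystander: spray can 52 mm wide, 170 mm tall.
There are look-alikes about, which are no part of the job. Leave any yellow look-alike of the pin alone. What is shaped like the saddle but turquoise is not meant.

How it is judged (in metres and radians):
On the way, in this order (a step that is already met when the one before it is completed fails the run):
1. the inner bar is fully home (value of joint bar below 0.003 m), for 0.1 s.
2. the pin is part-way down the hole with its button held in (value of joint button above 0.003 m and value of joint bar below 0.004 m and z of pin in the frame of saddle between 0.057 and 0.09 m and x of pin in the frame of saddle between -0.006 and 0.006 m and y of pin in the frame of saddle between -0.02 and 0.02 m), for 0.1 s.
At the end, for the whole second after the job is handed in: The inner bar is home (within 4 mm), and the pin stands upright (within 0.1 rad) through the holes with its collar seated on the sleeve (within 1.5 mm), its button fully out (within 1 mm) so that it is locked, at rest and released (z of pin in the frame of saddle between 0.056 and 0.0595 m and x of pin in the frame of saddle between -0.005 and 0.005 m and y of pin in the frame of saddle between -0.02 and 0.02 m and angle between the z axis of pin and the z axis of saddle, either way round below 0.1 rad and value of joint button below 0.001 m and value of joint bar below 0.004 m and linear speed of pin below 0.02 m/s); the robot touches nothing.
It fails at once if the pin was forced against the brace (over 45 N) (contact force between pin and saddle above 45 N).
It fails at once if the robot pushed the brace or its bar with more than 35 N (contact force between any of the fingers, the arm and saddle above 35 N).
It fails at once if a bystander was moved more than 20 mm (distance of any of bottle1, bottle2, jar, carton, driver, washer, spray from where it was at the start of the episode above 0.02 m).
It also fails if it takes over 51 s, if anything falls off the work surface, if the arm or the gripper's body presses on something with over 40 N, if the wrist force passes 120 N, or if a joint passes its speed limit or range.

## Robot

A 7-joint arm with a two-finger parallel gripper is mounted at the origin on the work surface. World frame = base frame: x ahead of the robot, y to its left, z up, the work surface at z = 0. Lengths are in mm, angles in rad, forces in N, time in s.
With the tool pointing down it reaches from about 400 to 850 mm from the base axis. Payload 4.4 kg.
Tool frame: the origin (TCP) lies on the front face of the gripper's body, between the roots of the fingers; the fingertips stand 97 mm ahead of it and the grasp point (between the pads) lies 78 mm ahead of it; z points along the fingers, y is the line along which they close (so a half turn about z gives the same grasp; the last joint's range is limited). The gripper opens to 94 mm and grips with 3 to 60 N. Pads are 16 mm wide; open, the fingers measure 119 mm over their backs; the gripper's body (75 mm by 177 mm) begins 78 mm behind the grasp point.
Start: joints at [-1.293, 0.628, 0.038, 1.517, -0.027, 0.996, -0.02], TCP at [219.073, 611.984, 302.678] pointing down, gripper open.
Joint ranges: [-3.06, 3.06], [-0.37, 2.12], [-1.25, 1.32], [0.18, 2.47], [-1.1, 4.24], [0.23, 1.98], [-2.94, 2.94]. Speed limits (rad/s): [2.57, 2.57, 3.14, 3.14, 3.14, 3.14, 3.14].

## Interface

Orientations are given as [roll, pitch, yaw] about the fixed x, y, z axes, in that order (R = Rz(yaw) Ry(pitch) Rx(roll)).
In Python, from bench import sensors, cams, ctrl gives the robot as it stands.
- The arm moves only by the tool apply_moves, never from a script. Its argument "rows" is a list that holds one entry, the list of rows, each a list of 5 numbers: the opening in per cent of the stroke, from 0 (shut) to 100 (fully open), then the shift along the world's x, y, z in cm, then the turn about the world's z in degrees. A call has 1 to 8 rows; each row shifts and turns the commanded pose from where the row before left it; what a row does not reach is not made up. A row lasts 1/8 s, in which the tool goes at most 62.5 mm and 10.7 degrees, less where a joint would pass 70% of its speed; a pose out of reach is approached as far as the arm can. A call is refused whole if a number of a shift passes 6.25 or a number of a turn 10.7, either way. A call with a gripper value outside its range is refused whole. The fingers move at their own pace and stop on an object; "squeeze" is the grip in N (left out, the last holds). Time passes only in rows, so rows that do not move let the fingers close. It gives the time, the measured TCP pose, the force, the opening and the grip force at its end, in the units of the state.
- sensors.get_state(): the state, without advancing time (a new reading comes with each control period).
- cams.snapshot(name): name is "scene" or "top" or "wrist"; returns the picture (480x640x3 uint8, blue, green, red); there is no depth.
- cams.calibration(name): a dict with "fx", "fy", "cx", "cy" (pixels), "position" and "rotation" of the camera in the world. Camera axes: x right, y down, z forward; pixel columns grow to the right and rows downward; lengths in mm; the calibration is good to about 2 mm. A picture is of the moment at which its call begins: read the wrist's pose just before it. calibration takes no time and is no camera call; for the wrist camera it gives the pose at the moment of the call.
- ctrl.close_job(): hands the job in; it is judged then, once.
The state is a dict: "time": time; "joints": joint angles; "qd": joint speeds; "effort": joint torques, N m; "tool_pos": TCP position; "eef_rot": TCP orientation; "wrist_force": force on the tool from outside, world axes, zero at the start; "torque": the same for the moment, N m; "finger_gap": finger opening in mm; "gripper_force": force on a finger pad.
Only numpy, scipy, OpenCV 4.12 (cv2) and the standard library are available. Lean on these libraries where they do the work, as an engineer would, in place of code of your own. Each camera call takes 0.05 s, during which the arm holds its last target. There are 200 camera calls.

## Working session

There is one attempt and no reset: what is moved stays moved. The work goes in short steps, Python scripts to look and compute and a tool call to move; the robot and the scene stay as the last step left them, time stands still between calls to the robot, and variables do not carry over. Pictures are saved under pics/ and viewed, at most 11 in all, crops included, and the job is handed in when it is done.

Besides the shell and the picture viewer there is one more tool, called after "Emit:" by a JSON object that holds its "fn" and its "kwargs". apply_moves: Moves the arm, as the interface text tells. Its arguments: {"type":"object","properties":{"rows":{"type":"array"},"squeeze":{"type":"number"}},"required":["rows"]}

```bash
mkdir -p pics; cat > h.py <<'E'
import numpy as np,cv2
from bench import sensors,cams,ctrl
def ray(c,u,v):
    d=np.array(c["rotation"])@np.array([(u-c["cx"])/c["fx"],(v-c["cy"])/c["fy"],1.]); return np.array(c["position"]),d
def onz(c,u,v,z):
    p,d=ray(c,u,v); return p+d*(z-p[2])/d[2]
def proj(c,P):
    q=np.array(c["rotation"]).T@(np.array(P,float)-np.array(c["position"])); return c["fx"]*q[0]/q[2]+c["cx"],c["fy"]*q[1]/q[2]+c["cy"]
E
python3 - <<'E'
from h import *
for n in("scene","top"):
    cv2.imwrite(f"pics/{n}.png",cams.snapshot(n)); c=cams.calibration(n); print(n,c)
s=sensors.get_state();print(s)
E
```

```text
scene {'fx': 481.4213551954063, 'fy': 481.4213551954063, 'cx': 325.8994277544673, 'cy': 236.70583396060624, 'position': array([1380.80569725, -184.92013938,  740.32898703]), 'rotation': array([-2.2353927 ,  0.00981423,  1.26821573])}
top {'fx': 540.8423973210134, 'fy': 540.8423973210134, 'cx': 331.09169095780675, 'cy': 244.21699900632703, 'position': array([ 328.48220212,   59.44495579, 1205.47709639]), 'rotation': array([-2.93872684e+00,  3.28944478e-05, -1.57324327e+00])}
{'time': 0.1, 'joints': array([-1.29281301,  0.62921421,  0.03840981,  1.51825476, -0.02702129,
        0.99632397, -0.02000412]), 'qd': array([-0.00085826, -0.00246719, -0.00185216,  0.00073773,  0.00012318,
        0.00093997, -0.00066917]), 'effort': array([ 2.50368452e-03, -5.50787866e+01,  1.14731021e+00, -1.87115318e+01,
       -5.21505810e-02,  1.92736537e-02,  5.23697804e-05]), 'tool_pos': array([218.88311777, 611.57289515, 301.87509357]), 'eef_rot': array([-3.13990856e+00, -2.36527789e-05,  2.79782218e+00]), 'wrist_force': array([-0.2948908 , -0.14860639,  0.4952363 ]), 'torque': array([-0.06054593, -0.00325298, -0.05023622]), 'gripper_force': 0.0, 'finger_gap': 94.13041027802623}
```

View pics/top.png

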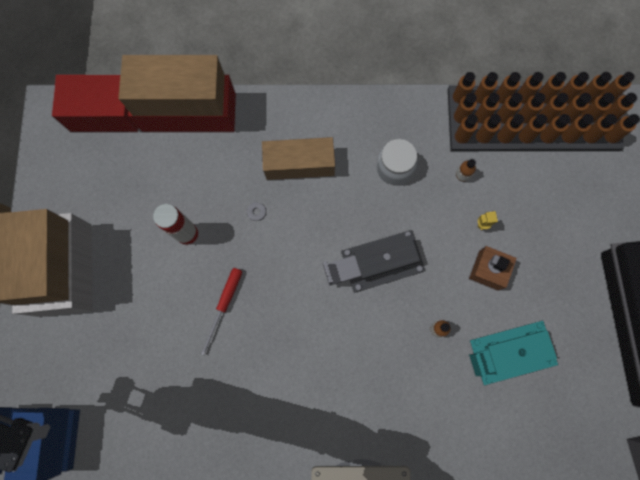

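View pics/scene.png

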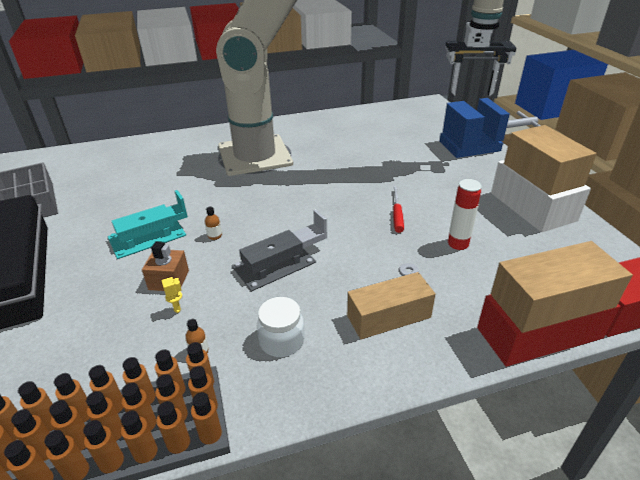

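```bash
sed -i 's/^def ray/from scipy.spatial.transform import Rotation as Ro\ndef R(c): return Ro.from_euler("xyz",c["rotation"]).as_matrix()\ndef ray/; s/np.array(c\["rotation"\])/R(c)/g' h.py
python3 - <<'E'
from h import *
t=cv2.imread("pics/top.png");s=cv2.imread("pics/scene.png")
a=cv2.resize(t[220:300,315:435],None,fx=4,fy=4,interpolation=2)
b=cv2.resize(t[200:300,460:530],None,fx=4,fy=4,interpolation=2)
c=cv2.resize(s[200:300,220:340],None,fx=4,fy=4,interpolation=2)[:,:480]
d=cv2.resize(s[230:310,130:200],None,fx=4,fy=4,interpolation=2)
o=np.zeros((760,780,3),np.uint8);o[:320,:480]=a;o[:400,490:770]=b;o[330:730,:480]=c;o[410:730,490:770]=d
o=cv2.resize(o,(600,585),interpolation=cv2.INTER_AREA)
cv2.imwrite("pics/crop.png",o)
ct=cams.calibration("top");cs=cams.calibration("scene")
print(onz(ct,360,470,0),onz(cs,255,165,0))
for u,v,z in[(387,257,58),(500,263,104),(494,268,60),(513,352,58)]: print(onz(ct,u,v,z))
print(proj(cs,onz(ct,387,257,58)),proj(cs,onz(ct,500,263,104)))
E
```

```text
[93.23904761 -0.52013969  0.        ] [ 66.06918589 -11.46767321   0.        ]
[536.08499993 -61.54046735  58.        ]
[ 514.60615661 -289.68046963  104.        ]
[ 511.2132067  -290.05963081   60.        ]
[ 334.61959743 -319.03887472   58.        ]
(np.float64(269.45842370660085), np.float64(244.74969689006275)) (np.float64(159.97654214881626), np.float64(242.80781726103336))
```

View pics/crop.png

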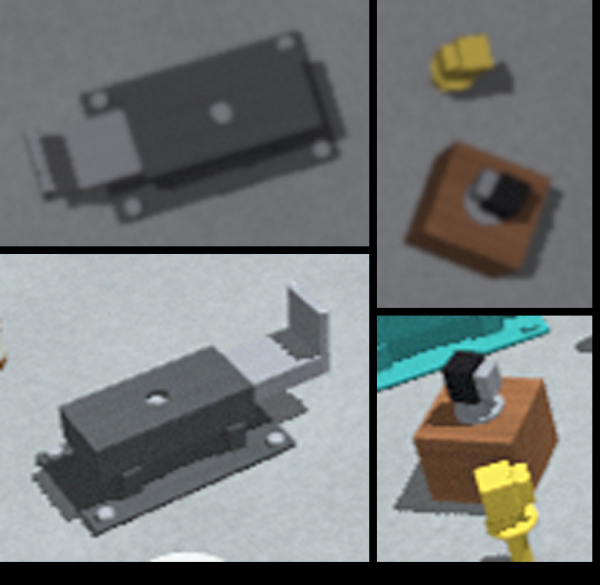

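Emit:
{"fn": "apply_moves", "kwargs": {"rows": [[[0,2.5,-6,1,0],[0,3.5,-6,1,5],[0,3.5,-6,1,5],[0,3.5,-6,1,5],[0,3.5,-6,1,5],[0,3.5,-6,0,5],[0,3.5,-6,0,5],[0,3.5,-6,0,5]]], "squeeze": 25}}

```text
time: 1.1
tool_pos: [462.6, 177.4, 347.7]
eef_rot: [3.142, -0.0, -2.871]
wrist_force: [0.8, -0.1, 0.4]
finger_gap: 17.4
gripper_force: 0.0
```

```bash
python3 - <<'E'
from h import *
ct=cams.calibration("top")
print("plate",onz(ct,327.3,273.3,92),"ends",onz(ct,315+28*.325,220+130*.325,92),onz(ct,315+48*.325,220+198*.325,92))
print("hole",onz(ct,386.8,256.4,58))
t=cv2.imread("pics/top.png")
# brace axis from sleeve edges via dark mask
s=sensors.get_state();c=cams.calibration("wrist");print(s["tool_pos"],s["eef_rot"],s["joints"],c)
cv2.imwrite("pics/w1.png",cams.snapshot("wrist"))
E
```

```text
plate [495.81197368  66.95467535  92.        ] ends [519.1213106  73.6107838  92.       ] [472.69511169  60.14664609  92.        ]
hole [537.40032213 -61.13984616  58.        ]
[462.60165511 177.39846663 347.73823732] [ 3.14151436e+00 -9.59810811e-05 -2.87147345e+00] [-0.39068045  0.35285518 -0.0436008   1.87849648  0.01895187  0.91071837
  1.39769446] {'fx': 432.74847593409487, 'fy': 432.74847593409487, 'cx': 318.2749064280298, 'cy': 237.65452052458224, 'position': array([388.09505074, 157.05903373, 430.62101215]), 'rotation': array([2.87386906e+00, 4.19097303e-04, 1.84015421e+00])}
```

View pics/w1.png

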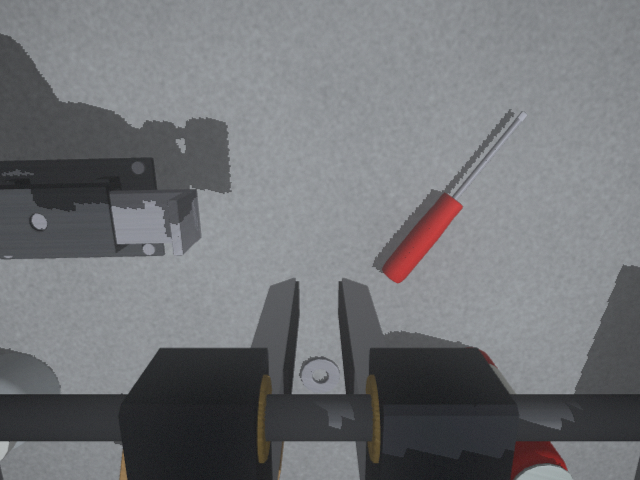

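```bash
python3 - <<'E'
from h import *
s=sensors.get_state();c=cams.calibration("wrist");print(c["position"])
for u,v,z in[(39,222,58),(183,255,92),(166,192,92),(175,222,92),(200,190,40),(200,243,40),(154,158,6),(0,191,58),(109,191,58),(0,257,58),(109,257,58)]: print((u,v),onz(c,u,v,z))
im=cv2.imread("pics/w1.png")
cv2.imwrite("pics/w1c.png",cv2.resize(im[140:280,0:220],None,fx=3.6,fy=3.6,interpolation=2))
E
```

```text
[392.1560852  148.53871431 430.47938938]
(39, 222) [542.42427461 -71.1252989   58.        ]
(183, 255) [526.09834621  66.41934943  92.        ]
(166, 192) [477.98005479  44.18496089  92.        ]
(175, 222) [500.22999397  55.25919801  92.        ]
(200, 190) [481.33491574  57.82895473  40.        ]
(200, 243) [530.81197387  67.20351412  40.        ]
(154, 158) [469.83407382   0.84491213   6.        ]
(0, 191) [ 523.19899945 -106.64843944   58.        ]
(109, 191) [498.57332278 -14.4944622   58.        ]
(0, 257) [ 584.68800625 -102.59215209   58.        ]
(109, 257) [558.88826361  -6.50838949  58.        ]
```

View pics/w1c.png

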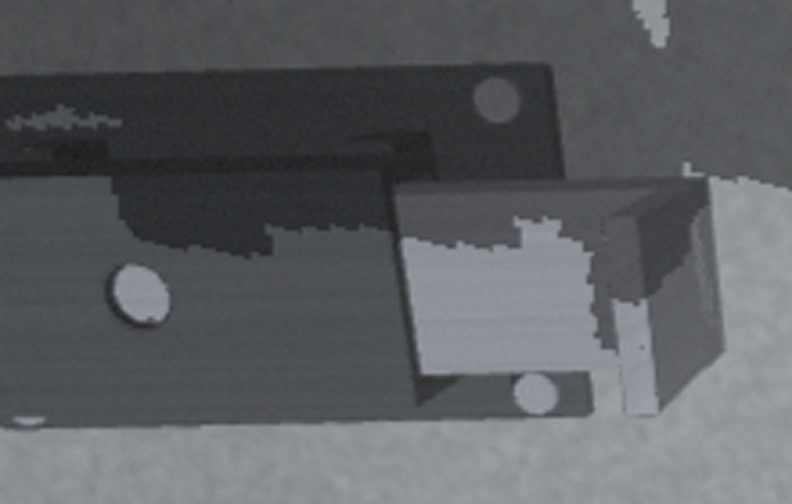

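```bash
python3 - <<'E'
from h import *
c=cams.calibration("wrist");s=sensors.get_state();print(s["tool_pos"],s["eef_rot"][2])
c["position"]=np.array([388.09505074, 157.05903373, 430.62101215]);c["rotation"]=np.array([2.87386906e+00, 4.19097303e-04, 1.84015421e+00])
for u,v,z in[(39,222,58),(182.5,254.4,92),(177.8,199.7,92),(180,227,92),(0,257,58),(163,255.5,6)]: print((u,v),onz(c,u,v,z))
t=cv2.imread("pics/top.png");ct=cams.calibration("top")
# bolts of saddle base for axis: top crop px -> world
B=[onz(ct,315+a*.325,220+b*.325,8)[:2] for a,b in[(98,101),(287,43),(321,150),(132,207)]]
print(np.mean(B,0),[np.degrees(np.arctan2(*(q-p)[::-1])) for p,q in((B[1],B[0]),(B[2],B[3]),(B[3],B[0]),(B[2],B[1]))])
E
```

```text
[467.14041334 167.65605145 347.73387273] -2.8809088014637876
(39, 222) [538.57666357 -57.77171572  58.        ]
(182.5, 254.4) [521.04673281  78.08526662  92.        ]
(177.8, 199.7) [477.24254815  66.04025744  92.        ]
(180, 227) [498.75871212  71.83481942  92.        ]
(0, 257) [580.7678348  -88.47556085  58.        ]
(163, 255.5) [561.32706941  38.90003281   6.        ]
[537.0271474  -57.99623674] [np.float64(107.17223744853214), np.float64(106.66532903053024), np.float64(17.048436267433118), np.float64(15.569703583129101)]
```

Emit:
{"fn": "apply_moves", "kwargs": {"rows": [[[0,0.7,-2,-3,0],[0,0.7,-2,-5,1],[0,0,0,-5,0],[0,0,0,-4.9,0],[0,0,0,0,0],[0,0,0,0,0]]]}}

```text
time: 1.9
tool_pos: [476.6, 139.6, 169.9]
eef_rot: [3.142, 0.001, -2.857]
wrist_force: [-0.2, 0.2, -0.6]
finger_gap: 0.3
gripper_force: 0.0
```

Emit:
{"fn": "apply_moves", "kwargs": {"rows": [[[0,1.0,-2.3,0,0],[0,0.7,-2.4,0,0],[0,0.14,-0.5,0,0],[0,0.14,-0.5,0,0],[0,0.14,-0.5,0,0],[0,0.14,-0.5,0,0]]]}}

```text
time: 2.65
tool_pos: [498.9, 73.9, 169.3]
eef_rot: [3.14, 0.002, -2.855]
wrist_force: [-1.0, 4.4, 3.1]
finger_gap: 0.2
gripper_force: 2.1
```

Emit:
{"fn": "apply_moves", "kwargs": {"rows": [[[0,0.12,-0.4,0,0],[0,0.12,-0.4,0,0],[0,0.12,-0.4,0,0],[0,0.08,-0.3,0,0],[0,0.06,-0.2,0,0],[0,0,0,0,0]]]}}

```text
time: 3.4
tool_pos: [503.4, 54.6, 168.6]
eef_rot: [-3.141, -0.001, -2.858]
wrist_force: [1.1, 2.6, 1.1]
finger_gap: 0.5
gripper_force: 1.0
```

Emit:
{"fn": "apply_moves", "kwargs": {"rows": [[[0,0.05,-0.15,0,0],[0,0.05,-0.15,0,0],[0,0,0,0,0]]]}}

```text
time: 3.78
tool_pos: [504.2, 52.0, 168.6]
eef_rot: [-3.142, -0.001, -2.857]
wrist_force: [0.1, 3.1, -0.1]
finger_gap: 0.3
gripper_force: 1.5
```

Emit:
{"fn": "apply_moves", "kwargs": {"rows": [[[0,0.05,-0.15,0,0],[0,0.05,-0.15,0,0],[0,0.05,-0.15,0,0],[0,0,0,0,0]]]}}

```text
time: 4.28
tool_pos: [504.4, 51.4, 168.7]
eef_rot: [3.137, -0.002, -2.854]
wrist_force: [-4.2, 11.8, 3.6]
finger_gap: 0.2
gripper_force: 6.3
```

Emit:
{"fn": "apply_moves", "kwargs": {"rows": [[[0,-0.8,2.9,0,0],[0,0,0,5,0],[0,0,0,5,0],[0,3.2,-6.1,3,0],[0,3.2,-6.1,0,0],[0,0,0,0,0],[0,0,0,0,0]]]}}

```text
time: 5.15
tool_pos: [552.8, -30.1, 293.1]
eef_rot: [3.141, -0.002, -2.859]
wrist_force: [-0.6, 0.2, -0.2]
finger_gap: 0.4
gripper_force: 0.0
```

```bash
python3 - <<'E'
from h import *
s=sensors.get_state();c=cams.calibration("wrist");print(s["tool_pos"],s["eef_rot"],np.abs(s["qd"]).max())
im=cams.snapshot("wrist");cv2.imwrite("pics/w2.png",im)
p=proj(c,(538,-59.5,58));print(p)
a=c["position"]
import json;json.dump({k:(v.tolist() if hasattr(v,"tolist") else v) for k,v in c.items()},open("c2.json","w"))
x,y=map(int,p);k=im[max(0,y-75):y+75,max(0,x-100):x+100];print(max(0,x-100),max(0,y-75))
cv2.imwrite("pics/w2c.png",cv2.resize(k,None,fx=4,fy=4,interpolation=2))
E
```

```text
[552.7980961  -30.06211735 293.12099899] [ 3.14125861e+00 -2.36885026e-03 -2.85881093e+00] 0.030057808699456214
(np.float64(285.5320962412379), np.float64(196.33337518505684))
185 121
```

View pics/w2c.png

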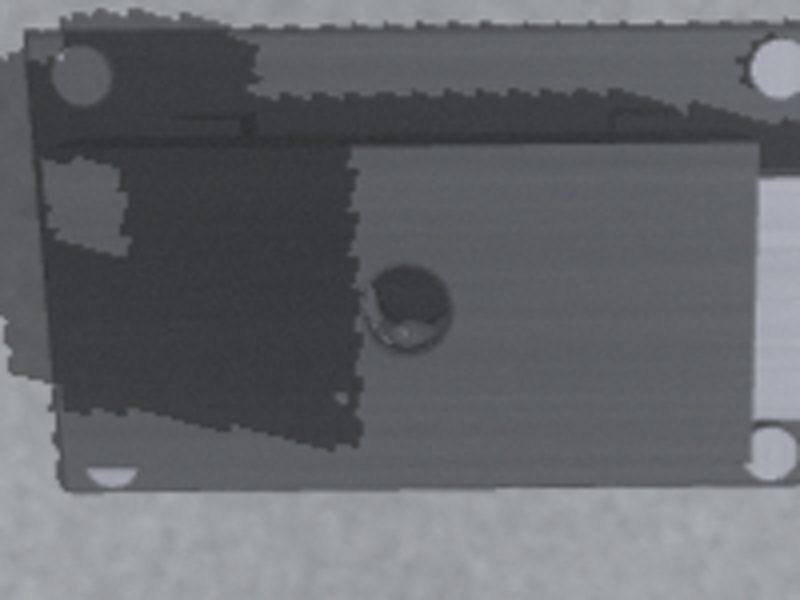

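Emit:
{"fn": "apply_moves", "kwargs": {"rows": [[[100,-0.8,-5,0,-9.5],[100,-1,-5,0,-10],[100,-1,-5,0,-10],[100,-1,-5,0,-10],[100,0,-1,0,0],[100,0,0,0,0],[100,0,0,0,0]]]}}

```text
time: 6.08
tool_pos: [516.4, -236.7, 293.5]
eef_rot: [3.14, -0.001, 2.741]
wrist_force: [-0.7, 0.8, -0.2]
finger_gap: 67.0
gripper_force: 0.0
```

```bash
python3 - <<'E'
from h import *
import json
c2=json.load(open("c2.json"));print("hole",onz(c2,287.5,198,58))
s=sensors.get_state();c=cams.calibration("wrist");print(s["tool_pos"],s["eef_rot"],np.abs(s["qd"]).max())
im=cams.snapshot("wrist");cv2.imwrite("pics/w3.png",im)
p=proj(c,(514.6,-289.7,104));print(p)
json.dump({k:(v.tolist() if hasattr(v,"tolist") else v) for k,v in c.items()},open("c3.json","w"))
x,y=map(int,p);x=min(max(x,100),540);y=min(max(y,75),405);k=im[y-75:y+75,x-100:x+100];print(x-100,y-75)
cv2.imwrite("pics/w3c.png",cv2.resize(k,None,fx=4,fy=4,interpolation=2))
E
```

```text
hole [538.80157471 -57.77041956  58.        ]
[ 516.36700651 -236.72439929  293.54811668] [ 3.14009470e+00 -9.33284220e-04  2.74085383e+00] 0.00374616215536917
(np.float64(243.8171111273097), np.float64(269.2560639847725))
143 194
```

View pics/w3c.png

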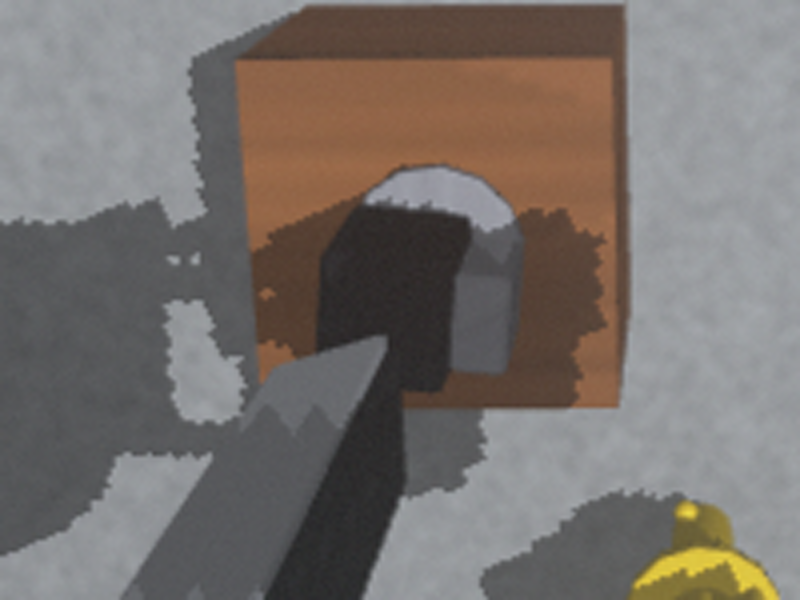

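```bash
python3 - <<'E'
from h import *
import json
c=json.load(open("c3.json"));s=sensors.get_state()
W=lambda u,v,z:onz(c,143+u/4,194+v/4,z)[:2]
for deg in(67,64):
    y=np.array([np.cos(np.radians(deg)),np.sin(np.radians(deg))]);x=np.array([y[1],-y[0]]);f=lambda p:(round(p@x,1),round(p@y,1))
    A=W(435,165,64)+17*x;B=W(522,240,64)-17*y
    C=W(508,373,100)-9*x-18*y;D=W(447,391,104)-12*x
    E=W(318,345,104)+14*y
    F=np.mean([W(237,60,60),W(612,58,60),W(620,407,60),W(260,407,60)],0)
    print(deg,"arc",f(A)[0],f(B)[1],"btn",f(C),"headx",f(D)[0],"heady",f(E)[1],"block",f(F),"tcp",f(s["tool_pos"][:2]),"btn edge dir",f(W(508,373,100)-W(450,368,100)), f(W(612,58,60)-W(237,60,60)))
    print(x,y)
print(proj(c,np.r_[s["tool_pos"][:2],s["tool_pos"][2]-97]))
E
```

```text
67 arc 591.2 -66.8 btn (np.float64(592.3), np.float64(-67.0)) headx 591.0 heady -66.3 block (np.float64(589.7), np.float64(-67.4)) tcp (np.float64(567.9), np.float64(-16.3)) btn edge dir (np.float64(0.9), np.float64(9.9)) (np.float64(-0.4), np.float64(69.8))
[ 0.92050485 -0.39073113] [0.39073113 0.92050485]
64 arc 593.8 -36.0 btn (np.float64(594.1), np.float64(-35.5)) headx 593.2 heady -35.0 block (np.float64(592.4), np.float64(-36.5)) tcp (np.float64(568.0), np.float64(13.4)) btn edge dir (np.float64(0.4), np.float64(9.9)) (np.float64(-4.0), np.float64(69.7))
[ 0.89879405 -0.43837115] [0.43837115 0.89879405]
(np.float64(317.6626251953387), np.float64(298.25607414760907))
```

Emit:
{"fn": "apply_moves", "kwargs": {"rows": [[[60,0.2,-2.8,0,-2],[60,0,-2.8,0,0],[60,0,0,-4,0],[60,0,0,-2.6,0],[60,0,0,0,0],[60,0,0,0,0]]]}}

```text
time: 6.88
tool_pos: [518.6, -294.8, 228.7]
eef_rot: [3.141, 0.001, 2.703]
wrist_force: [0.4, 0.8, 0.3]
finger_gap: 56.5
gripper_force: 0.0
```

```bash
python3 - <<'E'
from h import *
import json
s=sensors.get_state();c=cams.calibration("wrist");print(s["tool_pos"],s["eef_rot"],s["finger_gap"])
im=cams.snapshot("wrist");print(proj(c,(518.4,-292.6,104)))
cv2.imwrite("pics/w4.png",im)
E
```

```text
[ 518.6146822  -294.84255119  228.72161114] [3.14136701e+00 1.37868075e-03 2.70321236e+00] 56.4807446644497
(np.float64(322.1650108180997), np.float64(273.75899611931953))
```

View pics/w4.png

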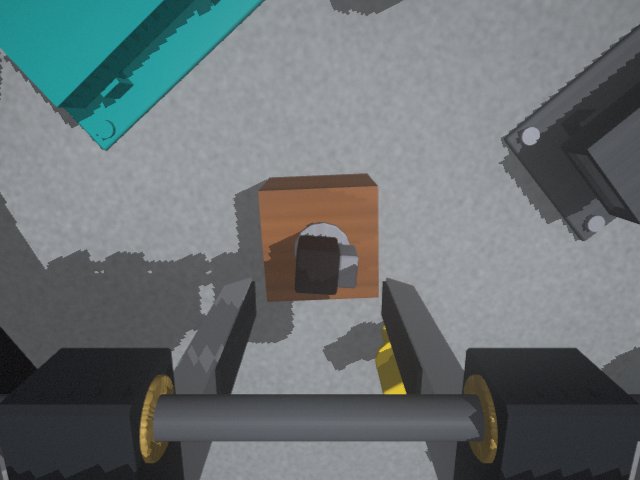

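Emit:
{"fn": "apply_moves", "kwargs": {"rows": [[[60,0,0.2,-2,0],[60,0,0,-2,0],[60,0,0,-1.2,0],[60,0,0,-1.0,0],[30,0,0,0,0],[0,0,0,0,0],[0,0,0,0,0],[0,0,0,0,0]]], "squeeze": 35}}

```text
time: 7.92
tool_pos: [517.8, -293.9, 166.5]
eef_rot: [-3.141, 0.001, 2.701]
wrist_force: [-1.4, -0.3, 3.8]
finger_gap: 27.3
gripper_force: 34.9
```

Emit:
{"fn": "apply_moves", "kwargs": {"rows": [[[0,0,0,2,0],[0,0,0,4,0],[0,0,0,4,0],[0,0.4,5,0,0],[0,0.4,5,0,0],[0,0.4,5,0,0],[0,0.4,5,0,0],[0,0.4,3.5,0,0]]]}}

```text
time: 8.93
tool_pos: [537.6, -55.5, 265.7]
eef_rot: [3.141, -0.001, 2.704]
wrist_force: [0.2, 0.2, -2.3]
finger_gap: 27.5
gripper_force: 34.9
```

Emit:
{"fn": "apply_moves", "kwargs": {"rows": [[[0,0,0,-1.5,0],[0,0,0,0,0],[0,0,0,0,0],[0,0,0,0,0]]]}}

```text
time: 9.43
tool_pos: [537.8, -59.6, 251.0]
eef_rot: [-3.141, 0.001, 2.7]
wrist_force: [0.1, 0.5, -1.3]
finger_gap: 27.3
gripper_force: 34.9
```

```bash
python3 - <<'E'
from h import *
import json
s=sensors.get_state();c=cams.calibration("wrist");print(s["tool_pos"],s["eef_rot"],s["wrist_force"])
json.dump({k:(v.tolist() if hasattr(v,"tolist") else v) for k,v in c.items()},open("c5.json","w"))
im=cams.snapshot("wrist");T=s["tool_pos"]
print("nose pred",proj(c,T-[0,0,148]),"hole pred",proj(c,(538.5,-58.2,58)))
x,y=map(int,proj(c,T-[0,0,140]));x0,y0=x-100,min(y-110,330);print(x0,y0)
cv2.imwrite("pics/w5.png",im)
cv2.imwrite("pics/w5c.png",cv2.resize(im[y0:y0+150,x0:x0+200],None,fx=4,fy=4,interpolation=2))
E
```

```text
[537.79388185 -59.60301374 251.01637969] [-3.14141011e+00  5.74234119e-04  2.69970040e+00] [ 0.14263979  0.54199494 -1.31400665]
nose pred (np.float64(318.5814705665711), np.float64(261.4844894699691)) hole pred (np.float64(320.97552001010007), np.float64(239.87244695067685))
218 156
```

View pics/w5c.png

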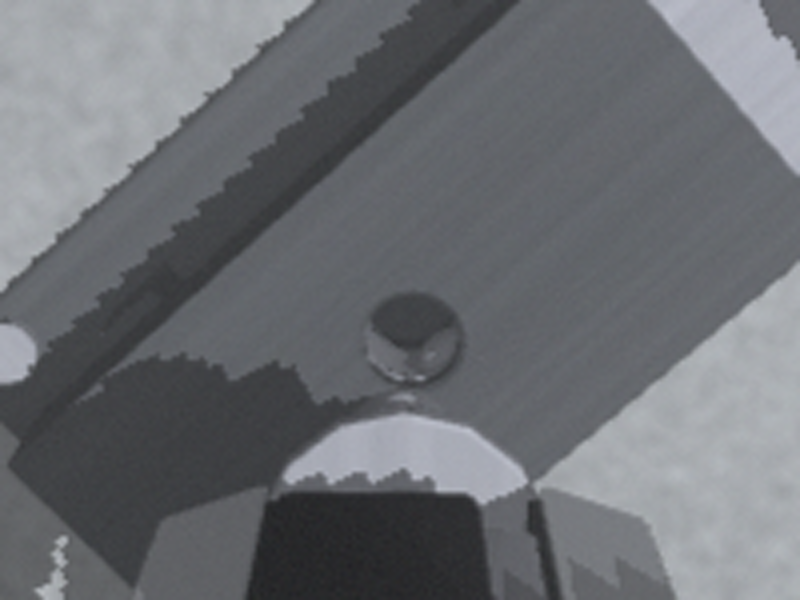

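```bash
python3 - <<'E'
from h import *
import json
c=json.load(open("c5.json"));s=sensors.get_state();a=s["eef_rot"][2]
y=np.array([np.sin(a),-np.cos(a)]);x=np.array([y[1],-y[0]])
W=lambda u,v,z:onz(c,218+u/4,156+v/4,z)[:2]
H=W(414,338,58);zc=s["tool_pos"][2]-106.5+4
A=W(405,413,zc)+17*x; m=(W(283,480,zc)+W(530,483,zc))/2
P=x*(A@x)+y*(m@y);print("x,y",x,y,"hole",H,"pin",P,"tcp",s["tool_pos"][:2],"pin->hole",H-P, "chord",np.linalg.norm(W(283,480,zc)-W(530,483,zc)),"chord offset",(m-P)@x)
E
```

```text
x,y [ 0.90408563 -0.42735135] [0.42735135 0.90408563] hole [539.03913096 -58.0703682 ] pin [538.59775522 -59.42989445] tcp [537.83034698 -59.35326256] pin->hole [0.44137574 1.35952625] chord 28.114420529049603 chord offset -8.800559972185965
```

Emit:
{"fn": "apply_moves", "kwargs": {"rows": [[[0,0.07,0.14,-1.5,0],[0,0,0,-1.5,0],[0,0,0,-1.0,0],[0,0,0,0,0],[0,0,0,-0.3,0],[0,0,0,-0.3,0],[0,0,0,-0.3,0],[0,0,0,0,0]]]}}

```text
time: 10.48
tool_pos: [538.6, -57.2, 201.7]
eef_rot: [-3.141, 0.0, 2.702]
wrist_force: [0.7, -1.1, -1.4]
finger_gap: 27.3
gripper_force: 34.9
```

Emit:
{"fn": "apply_moves", "kwargs": {"rows": [[[0,0,0,-0.3,0],[0,0,0,-0.3,0],[0,0,0,-0.3,0],[0,0,0,-0.3,0],[0,0,0,0,0]]]}}

```text
time: 11.1
tool_pos: [538.5, -57.4, 189.3]
eef_rot: [-3.141, 0.0, 2.701]
wrist_force: [0.7, -2.7, -3.2]
finger_gap: 27.3
gripper_force: 34.9
```

Emit:
{"fn": "apply_moves", "kwargs": {"rows": [[[0,0,-0.04,-0.3,0],[0,0,0,-0.3,0],[0,0,0,-0.3,0],[0,0,0,-0.3,0],[0,0,0,0,0]]]}}

```text
time: 11.72
tool_pos: [538.3, -57.6, 177.1]
eef_rot: [-3.141, -0.0, 2.702]
wrist_force: [1.9, -4.7, -2.0]
finger_gap: 27.5
gripper_force: 34.9
```

Emit:
{"fn": "apply_moves", "kwargs": {"rows": [[[0,0,-0.05,-0.3,0],[0,0,0,-0.3,0],[0,0,0,-0.3,0],[0,0,0,-0.15,0],[0,0,0,0,0]]]}}

```text
time: 12.35
tool_pos: [538.2, -57.8, 166.7]
eef_rot: [-3.141, -0.001, 2.702]
wrist_force: [0.2, -4.0, -2.0]
finger_gap: 27.1
gripper_force: 34.9
```

Emit:
{"fn": "apply_moves", "kwargs": {"rows": [[[0,0,0,-0.1,0],[0,0,0,-0.1,0],[0,0,0,-0.1,0],[0,0,0,0,0]]]}}

```text
time: 12.85
tool_pos: [538.3, -57.9, 164.5]
eef_rot: [-3.142, -0.0, 2.702]
wrist_force: [-1.8, -4.7, 6.0]
finger_gap: 27.5
gripper_force: 34.9
```

Emit:
{"fn": "apply_moves", "kwargs": {"rows": [[[0,0,0,-0.1,0],[0,0,0,-0.05,0],[0,0,0,0,0]]]}}

```text
time: 13.22
tool_pos: [538.8, -57.7, 164.3]
eef_rot: [3.141, 0.001, 2.702]
wrist_force: [-3.0, -4.0, 17.0]
finger_gap: 27.4
gripper_force: 35.0
```

```bash
python3 - <<'E'
from h import *
import json
s=sensors.get_state();c=cams.calibration("wrist");print(s["tool_pos"],s["wrist_force"])
im=cams.snapshot("wrist");cv2.imwrite("pics/w6.png",im)
sc=cams.snapshot("scene");k=cv2.resize(sc[195:295,215:335],None,fx=3,fy=3,interpolation=2)
w=im[150:330,210:430];w=cv2.resize(w,None,fx=300/180,fy=300/180)
cv2.imwrite("pics/w6c.png",np.hstack([k,w]))
E
```

```text
[538.79345268 -57.6874555  164.31493159] [-2.95133847 -3.95561894 17.01014973]
```

View pics/w6c.png

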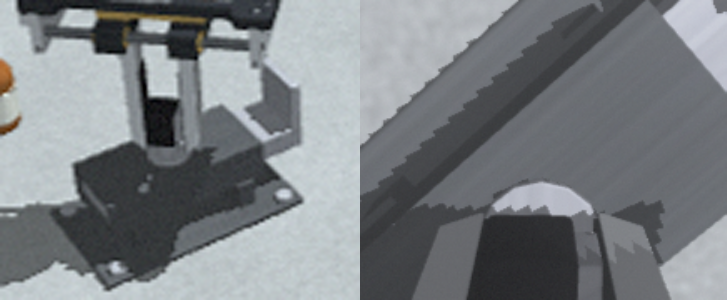

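Emit:
{"fn": "apply_moves", "kwargs": {"rows": [[[60,0,0,0,0],[60,0,0,0,0],[60,0,0,0,0],[60,0,0,0,0],[60,0,0,3,0],[60,0,0,4,0],[60,0,0,5,0],[60,0,0,0,0]]]}}

```text
time: 14.32
tool_pos: [540.4, -58.0, 286.1]
eef_rot: [3.139, 0.007, 2.702]
wrist_force: [-0.4, -0.7, -0.7]
finger_gap: 56.2
gripper_force: 0.0
```

```bash
python3 - <<'E'
from h import *
s=sensors.get_state();c=cams.calibration("wrist");print(s["tool_pos"],s["wrist_force"],s["finger_gap"],np.abs(s["qd"]).max())
im=cams.snapshot("wrist");x,y=map(int,proj(c,(538.5,-58,75)));print(x,y);x=min(max(x,75),565);y=min(max(y,75),405)
sc=cams.snapshot("scene")
k=cv2.resize(sc[195:295,215:315],(500,500),interpolation=2)[:500,:390]
w=cv2.resize(im[y-75:y+75,x-60:x+60],(400,500),interpolation=2)
cv2.imwrite("pics/w7c.png",np.hstack([k,w]))
E
```

```text
[540.3745527  -57.98408526 286.13454024] [-0.39149047 -0.71226979 -0.71932106] 56.183922925635436 0.06033575616368415
316 228
```

View pics/w7c.png

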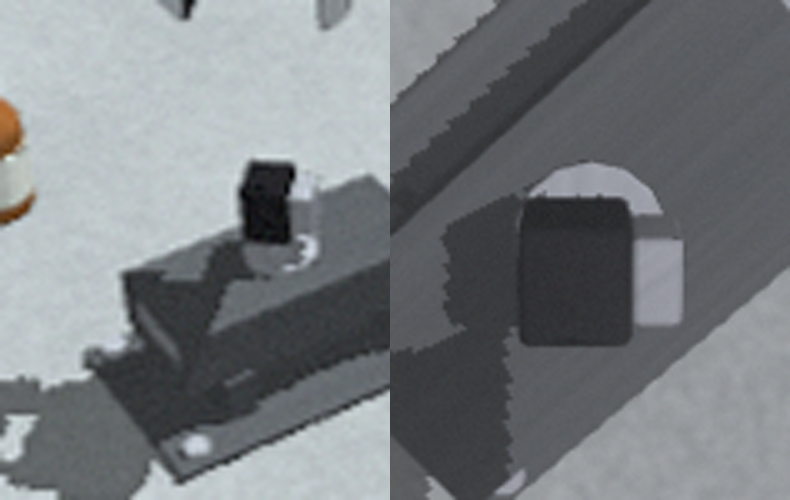

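```bash
python3 -c "
from bench import ctrl;print(ctrl.close_job())"
```

```text
the job is handed in; nothing more can be done
None
```

The job is handed in; no verdict came back. The bar is pushed home, the pin sits in the holes with its collar on the sleeve (17 N push at the seat), and in the last picture its button is out and the gripper is clear of it. No bystander was touched, as far as I could tell, and it took about 14 s of the 51 s.

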